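# Tap the locking wedge of the whetstone board tight

### The job

Pick up the hammer and use it to tap the dark wooden wedge in the whetstone board sideways, on its thick end, deeper into its slot until it stops advancing and sits tight between the green stone and the slanted cheek. Once it has stopped, draw the hammer back and give it one more tap to make sure. Then lay the hammer back on its rest, or flat on the bench clear of the board; do not push the wedge with the gripper.

Things in the scene. Friction and masses are not known exactly. Their poses are not given: they have to be found in the camera images.
- stone_board: Fixed wooden board, 92x245 mm, 12 mm thick, with a green stone along it; origin under its middle. x: the way the wedge is driven (about robot's left); y: about back to the robot. Tapered slot at y = -78 to -100 mm between the stone's far end and a slanted cheek; a tongue under the wedge reaches x = -74, all else |x| < 52 mm; height < 38 mm. Tight, the struck face is at about x = -50 mm.
- wedge_butt (a point): Middle of the thick end face (22 mm wide, 26 high) of the loose dark wedge, 25 mm above the bench; it looks to the board's -x. Wedge 75 mm long, 26 high, narrowing to 7 mm towards +x. Starts 15 to 30 mm short of tight. Slides lightly until both flanks touch, then jams by friction; taps of 5 to 15 N seat it. The spare wedge lying on the bench is not meant.
- hammer_center (a point): Middle of the loose hammer (228 mm, 0.3 kg), half-way up its handle, 36 mm above the bench at the start; z up, y along the handle to the head. Handle 12 to 16 mm wide, 23 high. Steel head: bar along x, 72 mm long, 22 thick, centred at y = +98 mm, this height, equal flat faces at x = -36 and +36 mm. Centre of mass at y = +30 mm; grip the handle at y = +20 to +60 mm.
- hammer_rest: Low fixed wooden rest on which the hammer lies; origin on the bench, under the hammer's middle when that lies in place, axes as the hammer's. Batten 34x200 mm, 8 mm high, with a block under the head (46 mm in x, y = 85 to 111 mm, top 26 mm above the bench) and one under the handle (40 mm in x, y = -84 to -66 mm, top 24 mm). Between them the handle is free.
Things that resemble listed ones, but are neither listed nor needed, are in the scene too. Leave any orange or turquoise look-alike of the part that bears wedge_butt alone.

How it is judged:
By the outcome, as a careful person would: the job done as asked, in the order asked, and still so for the second after the job is handed in, with the robot touching nothing.
It also fails if it takes over 45 s, if anything falls off the work surface, if the arm or the gripper's body presses on something with over 40 N, if the wrist force passes 120 N, or if a joint passes its speed limit or range.

### The arm

A 6-joint arm with a two-finger parallel gripper is mounted at the origin on a cart in front of the work surface, level with it; the furniture and walls round the work are solid. World frame = base frame: x ahead of the robot, y to its left, z up, the work surface at z = 0. Lengths are in m, angles in rad, forces in N, time in s.
With the tool pointing down it reaches from about 0.25 to 0.725 m from the base axis. Payload 4 kg.
Tool frame: the origin (TCP) lies on the centre line of the jaws, within the pads' length; the fingertips stand 14 mm ahead of it and the grasp point (between the pads) lies 5 mm behind it; z points along the fingers, x is the direction in which the jaws open and shut, and the axes are right-handed (so a half turn about z gives the same grasp; the last joint's range is limited). The gripper opens to 85 mm and grips with 20 to 120 N. Pads are 22 mm wide; open, the fingers measure 114 mm over their backs; the gripper's body (76 mm by 85 mm) begins 54 mm behind the grasp point. The pads swing forward as they close: fully open they stand 13 mm farther back than shut.
Start: joints at [1.292, 0.241, 0.005, 1.335, 0, 1.571], TCP at [0.138, 0.481, 0.245] pointing down, gripper open.
Joint ranges: [-2.72, 2.72], [-1.05, 1.87], [-1.09, 1.28], [-1.99, 2.15], [-1.42, 1.44], [-3.14, 3.14]. Speed limits (rad/s): [2.79, 2.79, 3.14, 3.14, 3.14, 3.14].

### API

Orientations are given as a unit quaternion [x, y, z, w].
In Python, from workcell import bot gives the robot as it stands.
- The arm moves only by the tool play_rows, never from a script. Its argument "motion" is a list of rows, each an object with "fingers": the closure, from -1 (fully open) to 1 (shut), so that 0 is half open; "translation": the shift along the tool's x, y, z in cm, a list of three; "roll": the turn about the tool's z in degrees. A call has 1 to 20 rows; each row is the pose to reach, as a shift and turn from the pose commanded when the call began, along the tool's axes at that moment; what a row does not reach only later rows make up. A row lasts 1/12 s, in which the tool goes at most 41.7 mm and 7.16 degrees, less where a joint would pass 70% of its speed; a pose out of reach is approached as far as the arm can. A call with a gripper value outside its range is refused whole. The fingers move at their own pace and stop on an object; the grip force is fixed at half the most. Time passes only in rows, so rows that repeat a pose let the fingers close. It gives the time, the measured TCP pose, the force and the opening at its end, in the units of the state.
- bot.get_obs(): the state, without advancing time (a new reading comes with each control period).
- bot.camera(name): name is "side" or "top" or "wrist"; returns a dict with "pixels" (384x512x3 uint8, red, green, blue), "intrinsics" (3x3 intrinsics, pixels), "world_to_cam" (4x4, takes a point from world to camera coordinates). Camera axes: x right, y down, z forward; pixel columns grow to the right and rows downward; lengths in m; the calibration is good to about 2 mm. A picture is of the moment at which its call begins. There is no depth.
- bot.job_done(): hands the job in, once; it reports no verdict.
The state is a dict: "clock": time; "joint_pos": joint angles; "joint_vel": joint speeds; "tau": joint torques, N m; "eef_pos": TCP position; "tool_rot": TCP orientation; "ft_force": force on the tool from outside, world axes, zero at the start; "ft_torque": the same for the moment, N m; "grip_width": finger opening in m.
Only numpy, scipy, OpenCV 4.12 (cv2) and the standard library are available. Lean on these libraries where they do the work, as an engineer would, in place of code of your own. Each camera call takes 0.05 s, during which the arm holds its last target. There are 200 camera calls.

## Working session

There is one attempt and no reset: what is moved stays moved. The work goes in short steps, Python scripts to look and compute and a tool call to move; the robot and the scene stay as the last step left them, time stands still between calls to the robot, and variables do not carry over. Pictures are saved under pics/ and viewed, about 8 in all and at most 12, crops included, and the job is handed in when it is done.

Besides the shell and the picture viewer there is one more tool, called as name(argument=value, ...) on one line, values as JSON. play_rows: Moves the arm, as the interface text tells. Its arguments: {"type":"object","properties":{"motion":{"type":"array","items":{"type":"object","properties":{"fingers":{"type":"number"},"translation":{"type":"array","items":{"type":"number"}},"roll":{"type":"number"}}}}},"required":["motion"]}

```bash
mkdir -p pics; cat > h.py <<'E'
import numpy as np, cv2
from workcell import bot
def snap(n,f):
    c=bot.camera(n); np.savez('pics/'+f+'.npz',p=c['pixels'],K=c['intrinsics'],T=c['world_to_cam'])
    cv2.imwrite('pics/'+f+'.png',c['pixels'][:,:,::-1]); return c
def load(f):
    d=np.load('pics/'+f+'.npz'); return dict(pixels=d['p'],intrinsics=d['K'],world_to_cam=d['T'])
def ray(c,uv,z):
    K,T=np.array(c['intrinsics']),np.array(c['world_to_cam']); R,t=T[:3,:3],T[:3,3]
    o=-R.T@t; d=R.T@np.linalg.inv(K)@np.array([uv[0],uv[1],1.])
    return o+d*(z-o[2])/d[2]
def proj(c,P):
    K,T=np.array(c['intrinsics']),np.array(c['world_to_cam']); q=K@(T[:3,:3]@np.array(P)+T[:3,3]); return q[:2]/q[2]
E
python3 - <<'E'
from h import *
a=snap('top','top0');b=snap('side','side0');c=snap('wrist','wr0')
cv2.imwrite('pics/a.png',cv2.resize(a['pixels'][:,:,::-1],(800,600),interpolation=cv2.INTER_CUBIC))
o=bot.get_obs();print(o)
for x in (a,b): print(x['world_to_cam'],x['intrinsics'])
E
```

```text
{'clock': 0.15, 'joint_pos': array([1.29202182e+00, 2.41245777e-01, 4.04212617e-03, 1.33517179e+00,
       1.35281001e-05, 1.57080568e+00]), 'joint_vel': array([ 2.00583017e-03, -1.68484212e-03,  3.43597551e-03, -7.55549203e-05,
        2.14350518e-04,  6.90525623e-04]), 'tau': array([ 1.00070953e-03, -3.72633791e+01,  2.52639198e+01,  1.23467110e-02,
       -2.23567682e-06,  7.96683423e-06]), 'eef_pos': array([0.13746354, 0.48027317, 0.24461773]), 'tool_rot': array([ 7.98494169e-01,  6.02002026e-01, -6.34526195e-04,  4.69921273e-04]), 'ft_force': array([-0.4521014 , -0.34059914, -0.78429262]), 'ft_torque': array([ 0.00171403, -0.02025685,  0.02965625]), 'grip_width': 0.08564270445714847}
[[-0.02347093 -0.99972099  0.00265624 -0.08346287]
 [-0.98738236  0.02276487 -0.15670939  0.51231967]
 [ 0.15660519 -0.00630084 -0.98764119  1.04137878]
 [ 0.          0.          0.          1.        ]] [[487.92827221   0.         249.08469697]
 [  0.         487.92827221 186.83136053]
 [  0.           0.           1.        ]]
[[-0.34703341 -0.93772934  0.01521537  0.11736977]
 [-0.79564605  0.2857851  -0.5341107   0.46806004]
 [ 0.49650294 -0.19746031 -0.84527762  0.64361769]
 [ 0.          0.          0.          1.        ]] [[452.19031337   0.         255.39312236]
 [  0.         452.19031337 187.91125217]
 [  0.           0.           1.        ]]
```

View pics/a.png

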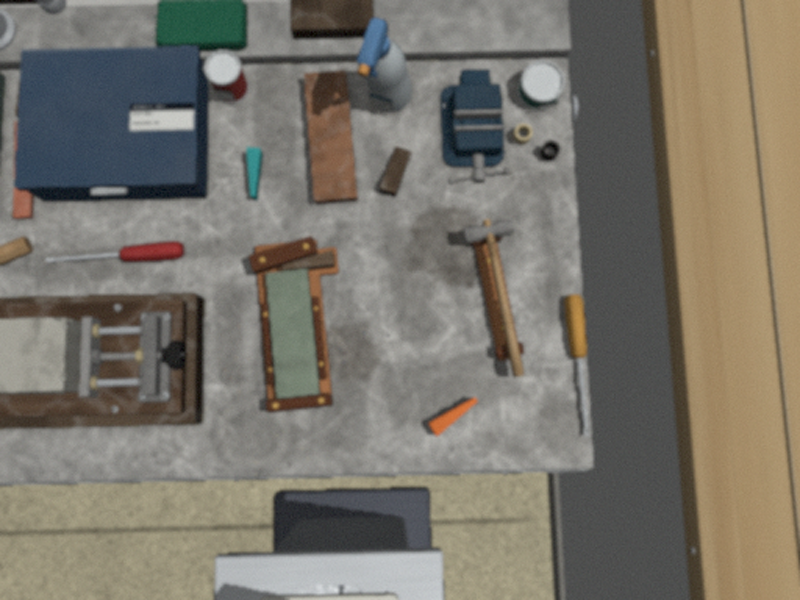

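View pics/side0.png

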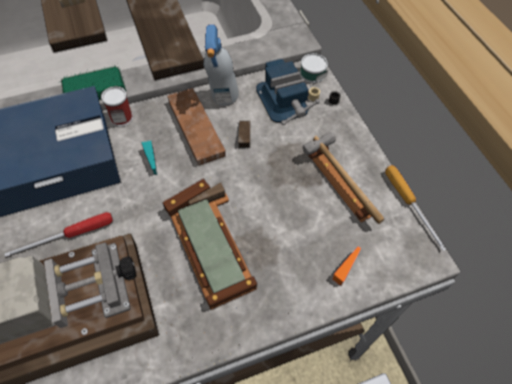

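The top view shows the hammer with its head at about (312,148) and its tail at (331,238) in 512-px coordinates. The board's wedge butt is at about (214,167), facing right. The side view agrees with this. Next: rough positions.

```bash
python3 - <<'E'
from h import *
a=load('top0');b=load('side0');s=1.5625
for n,uv,z in [('head',(487,232),.047),('headL',(465,237),.047),('headR',(510,229),.047),('tail',(517,372),.0475),('tip',(487,221),.047),('buttTop',(336,260),.038),('boardBL',(265,408),.012),('boardBR',(331,404),.012),('tongue',(337,249),.012),('tongue2',(335,272),.012)]:
    P=ray(a,(uv[0]/s,uv[1]/s),z); print(n,P.round(4),proj(b,P).round(0))
w=load('wr0');T=w['world_to_cam'];print(T, w['intrinsics'], 'cam pos',-T[:3,:3].T@T[:3,3])
p=a['pixels'];c1=cv2.resize(p[130:250,270:350],None,fx=5,fy=5,interpolation=cv2.INTER_CUBIC);c2=cv2.resize(p[145:265,155:235],None,fx=5,fy=5,interpolation=cv2.INTER_CUBIC)
cv2.imwrite('pics/c.png',np.hstack([c1,c2])[:,:,::-1])
E
```

```text
head [ 0.5927 -0.2371  0.047 ] [320. 142.]
headL [ 0.5861 -0.2053  0.047 ] [307. 148.]
headR [ 0.5963 -0.2701  0.047 ] [333. 136.]
tail [ 0.3926 -0.2699  0.0475] [380. 216.]
tip [ 0.6088 -0.2378  0.047 ] [317. 136.]
buttTop [ 0.5587 -0.0203  0.038 ] [227. 187.]
boardBL [0.3518 0.0849 0.012 ] [207. 306.]
boardBR [ 0.3552 -0.0089  0.012 ] [257. 286.]
tongue [ 0.5804 -0.0203  0.012 ] [224. 185.]
tongue2 [ 0.5461 -0.017   0.012 ] [227. 199.]
[[ 0.27445239  0.96159856 -0.00202145 -0.49864533]
 [ 0.92480079 -0.26337268  0.27455115 -0.03629892]
 [ 0.2634756  -0.07722066 -0.96157037  0.37834066]
 [ 0.          0.          0.          1.        ]] [[308.89309934   0.         257.6693637 ]
 [  0.         308.89309934 198.45813885]
 [  0.           0.           1.        ]] cam pos [0.07074014 0.49915221 0.37275909]
```

View pics/c.png

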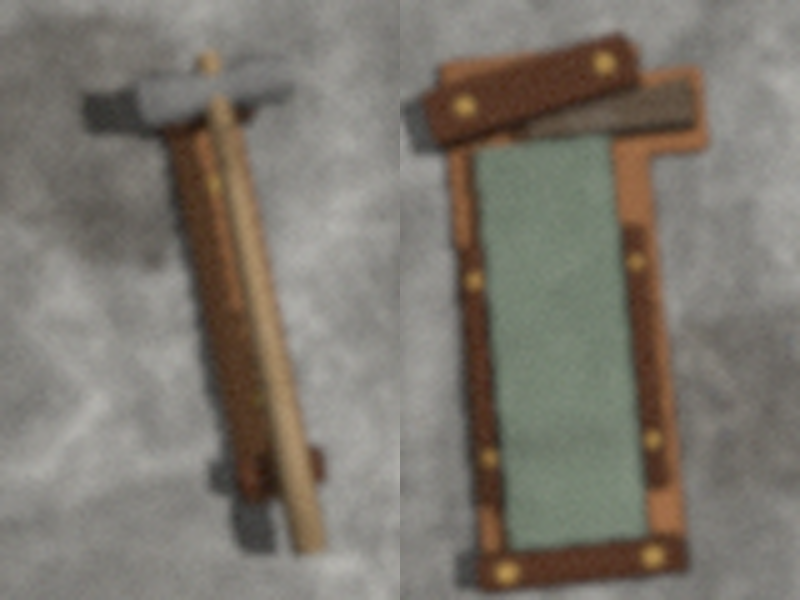

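The crop shows the handle running from its tip at (312,140) to its tail at (332,241), with yaw about 8.4°. The wedge's butt is at (214,166), and the board is yawed about 2–5°. I'll go above the grip point and look with the wrist camera.

play_rows(motion=[{"fingers":-1,"translation":[-3,3,0.4],"roll":-1.2},{"fingers":-1,"translation":[-5.9,6,0.8],"roll":-2.4},{"fingers":-1,"translation":[-8.8,9,1.1],"roll":-3.7},{"fingers":-1,"translation":[-11.7,11.9,1.5],"roll":-4.9},{"fingers":-1,"translation":[-14.6,14.9,1.9],"roll":-6.1},{"fingers":-1,"translation":[-17.6,17.9,2.3],"roll":-7.3},{"fingers":-1,"translation":[-20.5,20.9,2.6],"roll":-8.5},{"fingers":-1,"translation":[-23.4,23.9,3],"roll":-9.7},{"fingers":-1,"translation":[-26.4,26.9,3.4],"roll":-11},{"fingers":-1,"translation":[-29.3,29.8,3.8],"roll":-12.2},{"fingers":-1,"translation":[-32.2,32.8,4.1],"roll":-13.4},{"fingers":-1,"translation":[-35.1,35.8,4.5],"roll":-14.6},{"fingers":-1,"translation":[-38.1,38.8,4.9],"roll":-15.8},{"fingers":-1,"translation":[-41,41.8,5.3],"roll":-17},{"fingers":-1,"translation":[-43.9,44.8,5.6],"roll":-18.2},{"fingers":-1,"translation":[-46.8,47.7,6],"roll":-19.4},{"fingers":-1,"translation":[-50.5,51.5,6.5],"roll":-21},{"fingers":-1,"translation":[-54,55,7],"roll":-22.5},{"fingers":-1,"translation":[-57,58,7.3],"roll":-23.5},{"fingers":-1,"translation":[-58.6,59.7,7.5],"roll":-24.3}])

```text
clock: 1.82
eef_pos: [0.5472, -0.2432, 0.1701]
tool_rot: [0.654, 0.757, -0.0, -0.0]
ft_force: [-0.2, 0.9, 0.6]
grip_width: 0.0857
```

```bash
python3 - <<'E'
from h import *
snap('wrist','x');w=snap('wrist','wr1');o=bot.get_obs();print(o['clock'],o['eef_pos'],o['tool_rot'],o['joint_pos'],o['joint_vel'])
cv2.imwrite('pics/w1.png',cv2.resize(w['pixels'][:,:,::-1],(800,600),interpolation=cv2.INTER_CUBIC))
E
```

```text
1.9167 [ 0.54844782 -0.24633715  0.16756587] [ 6.55916775e-01  7.54832711e-01 -7.85490932e-04 -3.81466141e-04] [-0.42153198  0.48233685  0.15235396  1.2419987  -0.00128265 -0.56153384] [ 0.0547507  -0.07761666 -0.09323476  0.0404054   0.03877263  0.03911855]
```

View pics/w1.png

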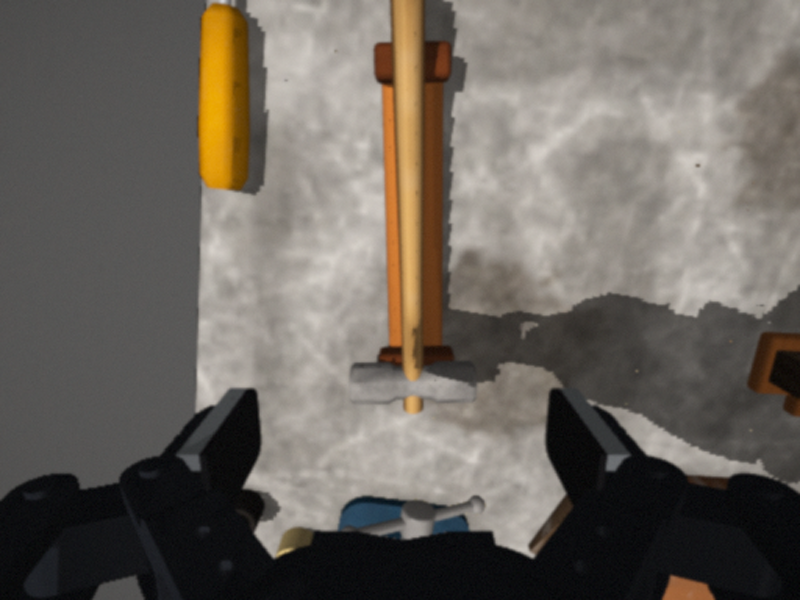

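The wrist view shows the hammer nearly aligned: handle from (408,0) to the neck at (412,360), head ends at (350,382) and (475,382). The board's tongue is at the right edge (750–800, 335–400).

```bash
python3 - <<'E'
from h import *
w=load('wr1');s=1.5625;p=w['pixels']
r=lambda u,v,z: ray(w,(u/s,v/s),z)
# handle edges by mask (tan)
h=cv2.cvtColor(p,cv2.COLOR_RGB2HSV)
for v in range(10,235,20):
    row=h[v,235:295]; m=np.where((row[:,0]>12)&(row[:,0]<24)&(row[:,1]>60)&(row[:,2]>120))[0]+235
    if len(m): print(v,m.min(),m.max(),[tuple(x) for x in row[::12]][:0], ray(w,((m.min()+m.max())/2,v),.045).round(4))
print('headL',r(350,382,.036),'R',r(475,382,.036),'mid',r(412.5,382,.043),'tip',r(413,411,.036))
print('top est',ray(load('top0'),(312.5,148),.045))
print('tcp px',proj(w,[.5484,-.2463,.036])*s)
E
```

```text
10 251 268 [] [ 0.4132 -0.2692  0.045 ]
30 252 268 [] [ 0.4259 -0.267   0.045 ]
50 253 268 [] [ 0.4391 -0.2648  0.045 ]
70 246 268 [] [ 0.4531 -0.2654  0.045 ]
90 246 268 [] [ 0.4672 -0.2634  0.045 ]
110 247 268 [] [ 0.4818 -0.2609  0.045 ]
130 246 268 [] [ 0.497  -0.2592  0.045 ]
150 248 268 [] [ 0.5125 -0.2561  0.045 ]
170 249 268 [] [ 0.5286 -0.2534  0.045 ]
190 249 268 [] [ 0.5454 -0.251   0.045 ]
210 248 264 [] [ 0.5632 -0.2506  0.045 ]
230 258 265 [] [ 0.5806 -0.2433  0.045 ]
headL [ 0.60305987 -0.27457802  0.036     ] R [ 0.59258796 -0.2022891   0.036     ] mid [ 0.59469185 -0.23898391  0.043     ] tip [ 0.61632046 -0.23536197  0.036     ]
top est [ 0.59418491 -0.23921607  0.045     ]
tcp px [411.52636148 299.13424959]
```

play_rows(motion=[{"fingers":-1,"translation":[0.1,0.2,3]},{"fingers":-1,"translation":[0.1,0.2,6]},{"fingers":-1,"translation":[0.1,0.2,9]},{"fingers":-1,"translation":[0.1,0.2,11]},{"fingers":-1,"translation":[0.1,0.2,12.5]},{"fingers":-1,"translation":[0.1,0.2,13.5]},{"fingers":-1,"translation":[0.1,0.2,13.8]},{"fingers":-1,"translation":[0.1,0.2,13.8]},{"fingers":1,"translation":[0.1,0.2,13.8]},{"fingers":1,"translation":[0.1,0.2,13.8]},{"fingers":1,"translation":[0.1,0.2,13.8]},{"fingers":1,"translation":[0.1,0.2,13.8]},{"fingers":1,"translation":[0.1,0.2,13.8]},{"fingers":1,"translation":[0.1,0.2,13.8]},{"fingers":1,"translation":[0.1,0.2,13.8]},{"fingers":1,"translation":[0.1,0.2,13.8]},{"fingers":1,"translation":[0.1,0.2,13.8]},{"fingers":1,"translation":[0.1,0.2,13.8]},{"fingers":1,"translation":[0.1,0.2,13.8]},{"fingers":1,"translation":[0.1,0.2,13.8]}])

```text
schema error: expected keys fingers, translation, roll
```

```bash
python3 - <<'E'
from h import *
o=bot.get_obs();print(o['clock'],o['eef_pos'],o['tool_rot'],o['joint_pos'],o['ft_torque'])
# board geometry in top view: green stone & board-edge
a=load('top0');h=cv2.cvtColor(a['pixels'],cv2.COLOR_RGB2HSV)
m=((h[...,0]>40)&(h[...,0]<85)&(h[...,1]>35)).astype(np.uint8);m[:, :155]=0;m[:,235:]=0;m[:160]=0
c=max(cv2.findContours(m,0,2)[0],key=cv2.contourArea);r=cv2.minAreaRect(c);print(r)
b=cv2.boxPoints(r)
for q in b: print(q,ray(a,q,.03).round(4))
E
```

```text
1.9167 [ 0.54844782 -0.24633715  0.16756587] [ 6.55916775e-01  7.54832711e-01 -7.85490932e-04 -3.81466141e-04] [-0.42153198  0.48233685  0.15235396  1.2419987  -0.00128265 -0.56153384] [0.0218128  0.03155965 0.0164565 ]
((178.0, 254.0), (0.0, 0.0), 0.0)
[178. 254.] [0.3666 0.0637 0.03  ]
[178. 254.] [0.3666 0.0637 0.03  ]
[178. 254.] [0.3666 0.0637 0.03  ]
[178. 254.] [0.3666 0.0637 0.03  ]
```

play_rows(motion=[{"fingers":-1,"translation":[0.1,0.2,3],"roll":0},{"fingers":-1,"translation":[0.1,0.2,6],"roll":0},{"fingers":-1,"translation":[0.1,0.2,9],"roll":0},{"fingers":-1,"translation":[0.1,0.2,11],"roll":0},{"fingers":-1,"translation":[0.1,0.2,12.5],"roll":0},{"fingers":-1,"translation":[0.1,0.2,13.5],"roll":0},{"fingers":-1,"translation":[0.1,0.2,13.8],"roll":0},{"fingers":-1,"translation":[0.1,0.2,13.8],"roll":0},{"fingers":1,"translation":[0.1,0.2,13.8],"roll":0},{"fingers":1,"translation":[0.1,0.2,13.8],"roll":0},{"fingers":1,"translation":[0.1,0.2,13.8],"roll":0},{"fingers":1,"translation":[0.1,0.2,13.8],"roll":0},{"fingers":1,"translation":[0.1,0.2,13.8],"roll":0},{"fingers":1,"translation":[0.1,0.2,13.8],"roll":0},{"fingers":1,"translation":[0.1,0.2,13.8],"roll":0},{"fingers":1,"translation":[0.1,0.2,13.8],"roll":0},{"fingers":1,"translation":[0.1,0.2,13.8],"roll":0},{"fingers":1,"translation":[0.1,0.2,13.8],"roll":0},{"fingers":1,"translation":[0.1,0.2,13.8],"roll":0},{"fingers":1,"translation":[0.1,0.2,13.8],"roll":0}])

```text
clock: 3.58
eef_pos: [0.5497, -0.2406, 0.034]
tool_rot: [0.654, 0.756, 0.0, 0.001]
ft_force: [-0.0, -0.6, 4.8]
grip_width: 0.0137
```

```bash
python3 - <<'E'
from h import *
o=bot.get_obs();print(o['clock'],o['eef_pos'],o['tool_rot'],o['ft_force'],o['ft_torque'],o['grip_width'])
a=load('top0');p=a['pixels'].astype(int)
m=((p[...,1]-p[...,0]>5)).astype(np.uint8);m[:, :155]=0;m[:,235:]=0;m[:160]=0;m[265:]=0
c=max(cv2.findContours(m,0,2)[0],key=cv2.contourArea);r=cv2.minAreaRect(c);print(r)
for q in cv2.boxPoints(r): print(q,ray(a,q,.03).round(4))
E
```

```text
3.5833 [ 0.5496832  -0.24062986  0.03399378] [6.54167502e-01 7.56348642e-01 2.02848394e-04 1.25309091e-03] [-4.74903934e-03 -6.32824072e-01  4.79342248e+00] [-0.22512097  0.07533409 -0.155128  ] 0.01370620158884075
((186.62989807128906, 212.84225463867188), (80.27015686035156, 27.163423538208008), 84.47245788574219)
[169.24536 174.20204] [0.5448 0.0833 0.03  ]
[196.28247 171.58556] [0.5494 0.0225 0.03  ]
[204.01443 251.48247] [0.3707 0.0067 0.03  ]
[176.97733 254.09895] [0.3664 0.066  0.03  ]
```

Gripped at 13.7 mm. The stone gives a board yaw of about 5.2°, and the butt is at about (0.5585, -0.019). I'll lift and carry to a pre-strike pose, turning 3° to match the board.

play_rows(motion=[{"fingers":1,"translation":[0,0,-1],"roll":0},{"fingers":1,"translation":[0,0,-2.5],"roll":0},{"fingers":1,"translation":[0,0,-4.5],"roll":0},{"fingers":1,"translation":[0,0,-6],"roll":0},{"fingers":1,"translation":[1,-0.1,-6],"roll":0},{"fingers":1,"translation":[3,-0.2,-6],"roll":0.5},{"fingers":1,"translation":[5,-0.4,-6],"roll":1},{"fingers":1,"translation":[7,-0.5,-6],"roll":1.5},{"fingers":1,"translation":[9,-0.7,-6],"roll":2},{"fingers":1,"translation":[11,-0.8,-6],"roll":2.5},{"fingers":1,"translation":[13,-1,-6],"roll":3},{"fingers":1,"translation":[15,-1.1,-6],"roll":3.1},{"fingers":1,"translation":[16,-1.2,-6],"roll":3.1},{"fingers":1,"translation":[16.4,-1.2,-6],"roll":3.1},{"fingers":1,"translation":[16.4,-1.2,-6],"roll":3.1},{"fingers":1,"translation":[16.4,-1.2,-6],"roll":3.1},{"fingers":1,"translation":[16.4,-1.2,-6],"roll":3.1}])

```text
clock: 5.0
eef_pos: [0.5135, -0.0802, 0.0928]
tool_rot: [0.674, 0.738, -0.0, 0.0]
ft_force: [0.3, -0.1, -2.7]
grip_width: 0.0139
```

```bash
python3 - <<'E'
from h import *
w=snap('wrist','wr2');snap('top','top2');snap('side','side2');o=bot.get_obs();print(o['clock'],o['eef_pos'],o['tool_rot'],o['ft_force'],o['ft_torque'],o['joint_pos'])
cv2.imwrite('pics/w2.png',cv2.resize(w['pixels'][:,:,::-1],(800,600),interpolation=cv2.INTER_CUBIC))
E
```

```text
5.15 [ 0.51341089 -0.08028316  0.09281086] [6.74634720e-01 7.38151730e-01 6.75824262e-06 1.33865632e-04] [-0.79076646 -1.25189654 -2.80045212] [ 0.01967066 -0.0841924  -0.01768827] [-1.55039826e-01  3.96416920e-01 -1.96381492e-01  9.77767298e-01
 -1.36671338e-04 -2.44896686e-01]
```

View pics/w2.png

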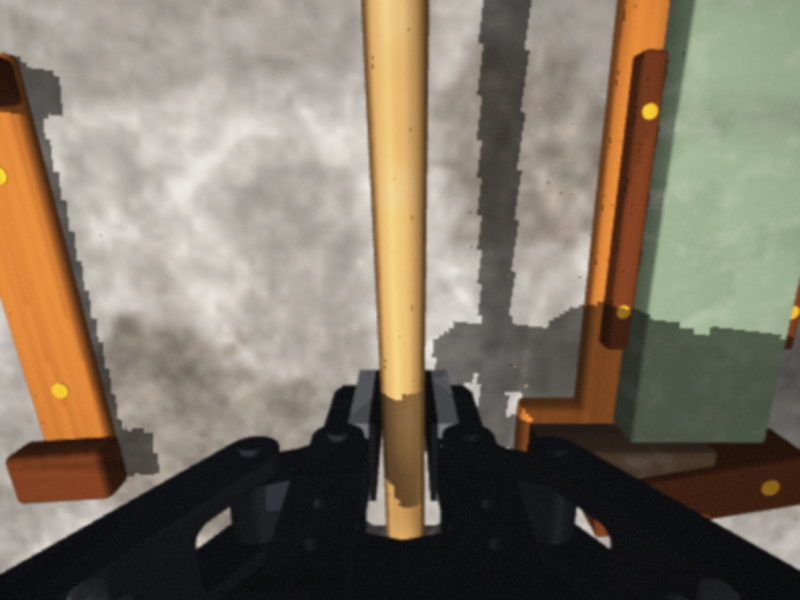

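The wrist view shows the hammer held straight, with the butt's near top corner at about (529,426), the tongue corner at (516,402) and the board edge from (617,0) to (578,398). I'll measure these.

```bash
python3 - <<'E'
from h import *
w=load('wr2');s=1.5625
r=lambda u,v,z: ray(w,(u/s,v/s),z).round(4)
print('butt corner',r(529,426,.038));print('tongue corner',r(516,402,.012))
a,b=r(617,0,.012),r(578,398,.012);print(a,b,'yaw',np.degrees(np.arctan2(*(b-a)[1::-1])))
a,b=r(397,0,.1035),r(404,370,.1035);print('handle',a,b,'yaw',np.degrees(np.arctan2(*(b-a)[1::-1])))
t=load('top2');p=t['pixels'];q=proj(t,[.564,-.08,.095]);print(q)
u,v=q.astype(int)
c1=cv2.resize(p[v-50:v+50,u-75:u+55],None,fx=6,fy=6,interpolation=cv2.INTER_CUBIC);print(u-75,v-50)
cv2.imwrite('pics/t2.png',c1[:,:,::-1])
E
```

```text
butt corner [ 0.5423 -0.0243  0.038 ]
tongue corner [ 0.5441 -0.0237  0.012 ]
[ 0.3741 -0.0115  0.012 ] [0.5394 0.0053 0.012 ] yaw 5.803238046987369
handle [ 0.4091 -0.0914  0.1035] [ 0.4939 -0.082   0.1035] yaw 6.325359807459671
[241.33041728 157.98426495]
166 107
```

View pics/t2.png

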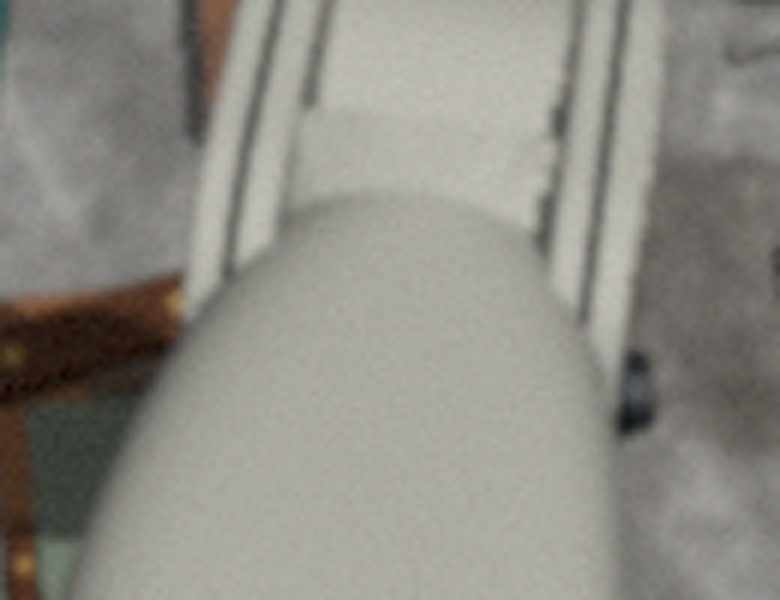

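The arm hides the head from the top camera, but the wrist measurements show it lined up, with a gap of about 19 mm. I'll lower to striking height and check with the side camera.

play_rows(motion=[{"fingers":1,"translation":[0,0,1.5],"roll":0},{"fingers":1,"translation":[0,0,3.5],"roll":0},{"fingers":1,"translation":[0,0,5.2],"roll":0},{"fingers":1,"translation":[0,0,6.2],"roll":0},{"fingers":1,"translation":[0,0,6.6],"roll":0},{"fingers":1,"translation":[0,0,6.6],"roll":0},{"fingers":1,"translation":[0,0,6.6],"roll":0},{"fingers":1,"translation":[0,0,6.6],"roll":0},{"fingers":1,"translation":[0,0,6.6],"roll":0}])

```text
clock: 5.9
eef_pos: [0.5142, -0.0796, 0.0279]
tool_rot: [0.674, 0.739, 0.001, 0.001]
ft_force: [-0.1, 0.3, -3.3]
grip_width: 0.014
```

```bash
python3 - <<'E'
from h import *
w=snap('side','side3');snap('wrist','wr3');o=bot.get_obs();print(o['clock'],o['eef_pos'],o['tool_rot'],o['ft_force'],o['ft_torque'])
q=proj(w,[.556,-.03,.03]);u,v=q.astype(int);print(q,u-65,v-50)
cv2.imwrite('pics/s3.png',cv2.resize(w['pixels'][v-50:v+50,u-65:u+65,::-1],None,fx=6,fy=6,interpolation=cv2.INTER_CUBIC))
E
```

```text
6.0 [ 0.51391241 -0.07952023  0.02769855] [6.74127453e-01 7.38614520e-01 4.93839503e-04 7.23836013e-04] [-0.66989334 -0.8048543  -3.38581002] [-0.02757499 -0.08439513 -0.01807448]
[231.78878826 188.4557241 ] 166 138
```

View pics/s3.png

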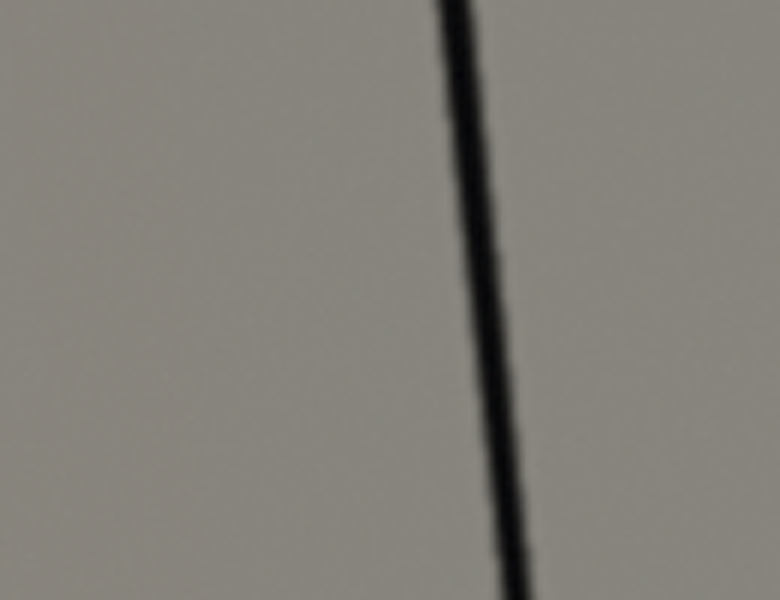

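The side view is also blocked: only the arm shows. The wrist check is good enough, so I'll make the first stroke gently and read the force.

play_rows(motion=[{"fingers":1,"translation":[0.6,0,0],"roll":0},{"fingers":1,"translation":[1.2,0,0],"roll":0},{"fingers":1,"translation":[1.7,0,0],"roll":0},{"fingers":1,"translation":[2.2,0,0],"roll":0},{"fingers":1,"translation":[2.6,0,0],"roll":0},{"fingers":1,"translation":[3,0,0],"roll":0},{"fingers":1,"translation":[3,0,0],"roll":0}])

```text
clock: 6.58
eef_pos: [0.5103, -0.0486, 0.0268]
tool_rot: [0.674, 0.739, 0.0, -0.0]
ft_force: [0.2, -0.3, -3.5]
grip_width: 0.0139
```

```bash
python3 - <<'E'
from h import *
w=snap('wrist','wr4');o=bot.get_obs();print(o['clock'],o['eef_pos'],o['tool_rot'],o['ft_force'],o['ft_torque'])
cv2.imwrite('pics/w4.png',np.hstack([load(f)['pixels'][200:384,230:512] for f in('wr3','wr4')])[:,:,::-1])
E
```

```text
6.6333 [ 0.51038977 -0.04904499  0.02683769] [ 6.73789043e-01  7.38923758e-01 -6.11792847e-05 -3.58225371e-05] [ 0.0444764   0.8236321  -2.61833616] [-0.01591301 -0.01869334  0.02927474]
```

View pics/w4.png

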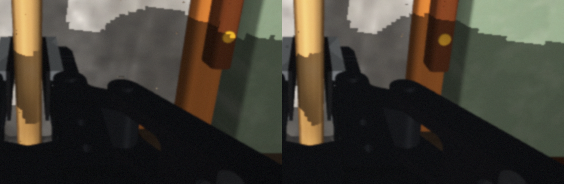

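The force is negligible, as expected for light sliding. I'll carry on in small strokes.

play_rows(motion=[{"fingers":1,"translation":[0.2,0,0],"roll":0},{"fingers":1,"translation":[0.4,0,0],"roll":0},{"fingers":1,"translation":[0.6,0,0],"roll":0},{"fingers":1,"translation":[0.8,0,0],"roll":0},{"fingers":1,"translation":[0.8,0,0],"roll":0}])

```text
clock: 7.05
eef_pos: [0.5097, -0.0413, 0.0268]
tool_rot: [0.674, 0.739, 0.0, -0.0]
ft_force: [-0.5, 0.1, -2.7]
grip_width: 0.014
```

play_rows(motion=[{"fingers":1,"translation":[0.2,0,0],"roll":0},{"fingers":1,"translation":[0.4,0,0],"roll":0},{"fingers":1,"translation":[0.4,0,0],"roll":0}])

```text
clock: 7.3
eef_pos: [0.5093, -0.0373, 0.0268]
tool_rot: [0.674, 0.739, 0.0, -0.0]
ft_force: [0.2, 0.9, -2.7]
grip_width: 0.0136
```

play_rows(motion=[{"fingers":1,"translation":[0.2,0,0],"roll":0},{"fingers":1,"translation":[0.2,0,0],"roll":0}])

```text
clock: 7.47
eef_pos: [0.509, -0.0362, 0.0269]
tool_rot: [0.674, 0.738, -0.001, 0.0]
ft_force: [-0.7, -3.6, -2.2]
grip_width: 0.014
```

play_rows(motion=[{"fingers":1,"translation":[0.2,0,0],"roll":0},{"fingers":1,"translation":[0.2,0,0],"roll":0}])

```text
clock: 7.63
eef_pos: [0.5086, -0.0346, 0.0268]
tool_rot: [0.675, 0.738, -0.001, 0.0]
ft_force: [-1.2, -4.9, -2.4]
grip_width: 0.0137
```

play_rows(motion=[{"fingers":1,"translation":[0.2,0,0],"roll":0},{"fingers":1,"translation":[0.2,0,0],"roll":0}])

```text
clock: 7.8
eef_pos: [0.5084, -0.0342, 0.0269]
tool_rot: [0.675, 0.738, -0.002, 0.002]
ft_force: [-1.8, -9.8, -1.7]
grip_width: 0.014
```

play_rows(motion=[{"fingers":1,"translation":[0.15,0,0],"roll":0},{"fingers":1,"translation":[0.15,0,0],"roll":0},{"fingers":1,"translation":[0.15,0,0],"roll":0}])

```text
clock: 8.05
eef_pos: [0.5082, -0.034, 0.0269]
tool_rot: [0.676, 0.737, -0.003, 0.002]
ft_force: [-2.1, -13.0, -0.9]
grip_width: 0.0135
```

The wedge has stopped advancing at 13 N (TCP y = -0.034). I'll draw back, then tap once more.

play_rows(motion=[{"fingers":1,"translation":[-0.7,0,0],"roll":0},{"fingers":1,"translation":[-1.6,0,0],"roll":0},{"fingers":1,"translation":[-2.5,0,0],"roll":0},{"fingers":1,"translation":[-2.5,0,0],"roll":0},{"fingers":1,"translation":[-2.5,0,0],"roll":0},{"fingers":1,"translation":[-2.5,0,0],"roll":0},{"fingers":1,"translation":[-2.5,0,0],"roll":0}])

```text
clock: 8.63
eef_pos: [0.5109, -0.0546, 0.0268]
tool_rot: [0.674, 0.739, 0.0, -0.0]
ft_force: [0.3, -0.0, -3.2]
grip_width: 0.0139
```

```bash
python3 - <<'E'
from h import *
w=snap('wrist','wr5');o=bot.get_obs();print(o['clock'],o['eef_pos'],o['tool_rot'],o['ft_force'],o['ft_torque'])
s=1.5625
p=w['pixels']; h=cv2.cvtColor(p,cv2.COLOR_RGB2HSV)
z=o['eef_pos'][2]+.0105
P=[]
for v in range(10,225,30):
    row=h[v,215:295]; m=np.where((row[:,0]>10)&(row[:,0]<26)&(row[:,1]>50)&(row[:,2]>110))[0]+215
    P.append(ray(w,((m.min()+m.max())/2,v),z)); print(v,m.min(),m.max(),P[-1].round(4))
P=np.array(P);print(np.degrees(np.arctan(np.polyfit(P[:,0],P[:,1],1)[0])))
E
```

```text
8.6833 [ 0.51088175 -0.05459625  0.0267865 ] [ 6.73898809e-01  7.38823624e-01  7.49002853e-05 -2.04707587e-04] [ 0.06054613  0.05841665 -3.17357353] [ 0.01668124 -0.04798659 -0.04819189]
10 237 276 [ 0.4093 -0.0649  0.0373]
40 238 275 [ 0.4185 -0.064   0.0373]
70 239 274 [ 0.4281 -0.0631  0.0373]
100 240 274 [ 0.4382 -0.062   0.0373]
130 241 273 [ 0.4488 -0.0611  0.0373]
160 242 272 [ 0.46   -0.06    0.0373]
190 242 271 [ 0.4718 -0.0591  0.0373]
220 243 270 [ 0.4843 -0.058   0.0373]
5.267129679536552
```

The hammer is still straight in the grip. Now the confirming tap, then draw back.

play_rows(motion=[{"fingers":1,"translation":[0.6,0,0],"roll":0},{"fingers":1,"translation":[1.2,0,0],"roll":0},{"fingers":1,"translation":[1.7,0,0],"roll":0},{"fingers":1,"translation":[2.1,0,0],"roll":0},{"fingers":1,"translation":[2.5,0,0],"roll":0},{"fingers":1,"translation":[2.5,0,0],"roll":0}])

```text
clock: 9.18
eef_pos: [0.5084, -0.0339, 0.0271]
tool_rot: [0.675, 0.737, -0.004, 0.004]
ft_force: [-1.5, -13.1, -2.7]
grip_width: 0.0135
```

play_rows(motion=[{"fingers":1,"translation":[0,0,0],"roll":0}])

```text
clock: 9.27
eef_pos: [0.5085, -0.0339, 0.0271]
tool_rot: [0.676, 0.737, -0.004, 0.003]
ft_force: [-0.6, -12.8, -2.0]
grip_width: 0.0137
```

The tap stopped at the same point (TCP y = -0.0339, 13 N), so the wedge is seated. Next: draw back, lift and carry to hover above the rest.

play_rows(motion=[{"fingers":1,"translation":[-1,0,0],"roll":0},{"fingers":1,"translation":[-2.5,0,0],"roll":0},{"fingers":1,"translation":[-4,0,-0.5],"roll":0},{"fingers":1,"translation":[-5,0,-2.5],"roll":0},{"fingers":1,"translation":[-6,0.2,-4.5],"roll":0},{"fingers":1,"translation":[-7.5,0.4,-6.6],"roll":-0.5},{"fingers":1,"translation":[-9.5,0.6,-6.6],"roll":-1},{"fingers":1,"translation":[-11.5,0.9,-6.6],"roll":-1.5},{"fingers":1,"translation":[-13.5,1.2,-6.6],"roll":-2},{"fingers":1,"translation":[-15.5,1.5,-6.6],"roll":-2.5},{"fingers":1,"translation":[-17.5,1.8,-6.6],"roll":-3},{"fingers":1,"translation":[-19.5,2,-6.6],"roll":-3.1},{"fingers":1,"translation":[-20.8,2.1,-6.6],"roll":-3.1},{"fingers":1,"translation":[-21.3,2.1,-6.6],"roll":-3.1},{"fingers":1,"translation":[-21.3,2.1,-6.6],"roll":-3.1},{"fingers":1,"translation":[-21.3,2.1,-6.6],"roll":-3.1},{"fingers":1,"translation":[-21.3,2.1,-6.6],"roll":-3.1}])

```text
clock: 10.68
eef_pos: [0.5486, -0.2391, 0.0927]
tool_rot: [0.654, 0.757, 0.0, -0.001]
ft_force: [-0.1, -0.1, -3.4]
grip_width: 0.0137
```

```bash
python3 - <<'E'
from h import *
t=snap('top','top6');w=snap('wrist','wr6');o=bot.get_obs();print(o['clock'],o['eef_pos'],o['tool_rot'],o['ft_force'])
c=lambda p:cv2.resize(p[145:205,155:235],(400,300),interpolation=cv2.INTER_CUBIC)
A=np.hstack([c(load('top0')['pixels']),c(t['pixels'])]);B=cv2.resize(w['pixels'][84:384],(400,300*400//512));B=np.hstack([B,np.zeros_like(B)])
cv2.imwrite('pics/m6.png',np.vstack([A,B])[:,:,::-1])
E
```

```text
10.7833 [ 0.54883209 -0.23914873  0.09284663] [ 6.53388782e-01  7.57022429e-01  7.33816313e-05 -3.69038379e-04] [ 0.36398194 -1.13090024 -3.18506343]
```

View pics/m6.png

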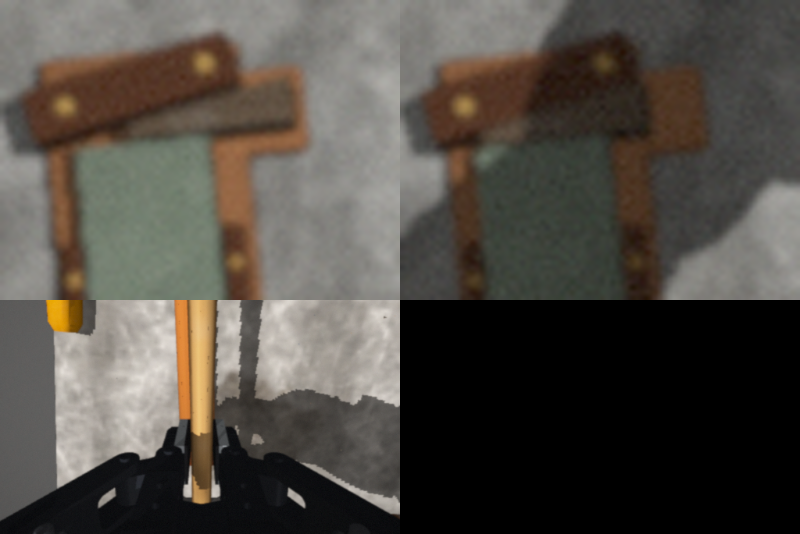

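The wedge's butt moved from (296,105) to (648−400=248,105) in the crop. It now sits about 24 mm inside the tongue end, so about x = -50 mm, which is tight. I'll lower the hammer onto the rest.

play_rows(motion=[{"fingers":1,"translation":[-0.1,0.1,1.5],"roll":0},{"fingers":1,"translation":[-0.1,0.1,3],"roll":0},{"fingers":1,"translation":[-0.1,0.1,4.2],"roll":0},{"fingers":1,"translation":[-0.1,0.1,5],"roll":0},{"fingers":1,"translation":[-0.1,0.1,5.5],"roll":0},{"fingers":1,"translation":[-0.1,0.1,5.8],"roll":0},{"fingers":1,"translation":[-0.1,0.1,5.9],"roll":0},{"fingers":1,"translation":[-0.1,0.1,5.9],"roll":0},{"fingers":1,"translation":[-0.1,0.1,5.9],"roll":0}])

```text
clock: 11.53
eef_pos: [0.5506, -0.2414, 0.0346]
tool_rot: [0.654, 0.757, 0.0, 0.001]
ft_force: [-0.2, 0.4, -2.5]
grip_width: 0.0141
```

play_rows(motion=[{"fingers":1,"translation":[0,0,0.1],"roll":0},{"fingers":1,"translation":[0,0,0.1],"roll":0},{"fingers":0.5,"translation":[0,0,0.1],"roll":0},{"fingers":0.2,"translation":[0,0,0.1],"roll":0},{"fingers":-0.1,"translation":[0,0,0.1],"roll":0},{"fingers":-0.4,"translation":[0,0,0.1],"roll":0},{"fingers":-0.7,"translation":[0,0,0.1],"roll":0},{"fingers":-1,"translation":[0,0,0.1],"roll":0},{"fingers":-1,"translation":[0,0,0.1],"roll":0},{"fingers":-1,"translation":[0,0,0.1],"roll":0},{"fingers":-1,"translation":[0,0,0.1],"roll":0},{"fingers":-1,"translation":[0,0,-2],"roll":0},{"fingers":-1,"translation":[0,0,-5],"roll":0},{"fingers":-1,"translation":[0,0,-8],"roll":0},{"fingers":-1,"translation":[0,0,-11],"roll":0},{"fingers":-1,"translation":[0,0,-13.7],"roll":0},{"fingers":-1,"translation":[0,0,-13.7],"roll":0},{"fingers":-1,"translation":[0,0,-13.7],"roll":0}])

```text
clock: 13.03
eef_pos: [0.5515, -0.2418, 0.1733]
tool_rot: [0.654, 0.757, 0.001, 0.003]
ft_force: [-0.4, -0.2, -0.5]
grip_width: 0.0854
```

```bash
python3 - <<'E'
from h import *
snap('wrist','x');w=snap('wrist','wr7');t=snap('top','top7');o=bot.get_obs();print(o['clock'],o['eef_pos'],o['tool_rot'],o['ft_force'],o['grip_width'])
cv2.imwrite('pics/m7.png',np.hstack([cv2.resize(w['pixels'],(400,300)),cv2.resize(t['pixels'][145:205,155:235],(400,300),interpolation=cv2.INTER_CUBIC)])[:,:,::-1])
E
```

```text
13.1833 [ 0.54922613 -0.2407796   0.16935028] [ 6.53903673e-01  7.56576538e-01 -3.96795546e-04 -1.33097288e-03] [ 0.15113424  0.41560807 -0.89020793] 0.08569366174936666
```

View pics/m7.png

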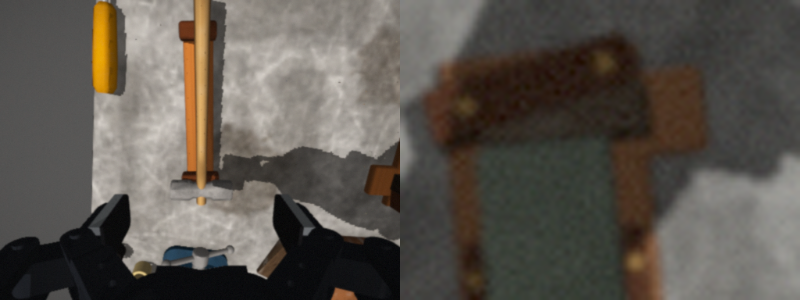

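The hammer lies on both blocks of the rest: head at (201,190), handle over the block at (197,30). The wedge butt is still seated at (648,120), so I'll hand the job in.

```bash
python3 -c "
from workcell import bot
print(bot.job_done())"
```

```text
the job is handed in; nothing more can be done
None
```

The wedge is seated, the confirming tap is done, and the hammer is back on its rest. I handed the job in at about 13 s on the robot's clock.

- **Seating the wedge:** I gripped the hammer by its handle and drove the wedge in with the head, in one slow advance of short strokes with no gap between them. The force rose to about 13 N and the wedge stopped advancing, with the tool at y = -0.0340.
- **Confirming tap:** I drew back about 2 cm and tapped once more. It stopped in the same place (y = -0.0339) at 13 N, so the wedge did not advance.
- **Last checks:** The top picture puts the struck face about 24 mm inside the end of the tongue, at about x = -50 mm, which is the tight position. The last wrist picture shows the hammer lying on both blocks of the rest with the gripper open and about 13 cm above it.
- **What I could not check:** The arm hid the wedge from the side and top cameras during the strokes. I judged contact there from force and position, so I could not see exactly where the head met the butt. One move call was refused for a missing field and was sent again without effect.

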